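# Find the high spot of an eccentric spindle on bench centres

## Robot

A 7-joint arm with a two-finger parallel gripper is mounted at the origin on the work surface; the furniture and walls round the work are solid. World frame = base frame: x ahead of the robot, y to its left, z up, the work surface at z = 0. Lengths are in m, angles in degrees, forces in N, time in s.
With the tool pointing down it reaches from about 0.4 to 0.875 m from the base axis. Payload 4.4 kg.
Tool frame: the origin (TCP) lies at the very end of the fingers, on their centre line; the grasp point (between the pads) lies 19 mm behind it (manip.tcp_to_grasp is the distance from the TCP to the grasp point, in m); z points along the fingers, y is the direction in which the jaws open and shut (so a half turn about z gives the same grasp; the last joint's range is limited). The gripper opens to 85 mm and grips with 20 to 120 N. Pads are 22 mm wide; open, the fingers measure 114 mm over their backs; the gripper's body (76 mm by 85 mm) begins 54 mm behind the grasp point. The pads swing forward as they close: fully open they stand 13 mm farther back than shut.
Start: joints at [-75.447, 36.005, 2.206, 86.941, -1.547, 57.084, -1.146], TCP at [0.204, 0.617, 0.231] pointing down, gripper open.
Joint ranges: [-175.42, 175.42], [-21.48, 121.26], [-71.46, 75.88], [10.55, 141.38], [-63.04, 243.04], [13.31, 113.54], [-168.57, 168.57]. Speed limits (degrees/s): [147.25, 147.25, 180, 180, 180, 180, 180].

## Interface

Orientations are given as [roll, pitch, yaw] about the fixed x, y, z axes, in that order (R = Rz(yaw) Ry(pitch) Rx(roll)).
In Python, from cell import manip, imaging, order gives the robot as it stands. The module is installed in compiled form; this text tells all that it offers.
- The arm moves only by the tool send_rows, never from a script. Its argument "motion" is a list that holds one entry, the list of rows, each a list of 7 numbers: the finger opening in cm, from 0 to 8.54, then the shift along the tool's x, y, z in cm, then the turn, a rotation vector about the tool's x, y, z in degrees. A call has 1 to 10 rows; each row is the pose to reach, as a shift and turn from the pose commanded when the call began, along the tool's axes at that moment; what a row does not reach only later rows make up. A row lasts 1/10 s, in which the tool goes at most 50 mm and 8.59 degrees, less where a joint would pass 70% of its speed; a pose out of reach is approached as far as the arm can. A call with a gripper value outside its range is refused whole. The fingers move at their own pace and stop on an object; the grip force is fixed at half the most. Time passes only in rows, so rows that repeat a pose let the fingers close. It gives the time, the measured TCP pose, the force and the opening at its end, in the units of the state.
- manip.sense(): the state, without advancing time (a new reading comes with each control period).
- imaging.grab_frame(name): name is "side" or "top" or "wrist"; returns a dict with "pixels" (480x640x3 uint8, red, green, blue), "range_z" (480x640 float32, m along the optical axis (not along the pixel's ray), 0 where there is no reading), "K" (3x3 intrinsics, pixels), "k1" (the pictures are not rectified: a ray, as slopes to the right and down, at radius r is drawn at 1 + k1 r^2 times it, then the intrinsics apply), "T" (4x4, takes a point from camera to world coordinates). Camera axes: x right, y up, looking along -z (the intrinsics and any distortion apply to the point x, -y, -z); pixel columns grow to the right and rows downward; lengths in m; the calibration is good to about 2 mm. A picture is of the moment at which its call begins.
- order.hand_in(): hands the job in, once; it reports no verdict.
The state is a dict: "clock": time; "qpos": joint angles; "qvel": joint speeds; "tau": joint torques, N m; "position": TCP position; "ee_rot": TCP orientation; "wrist_force": force on the tool from outside, world axes, zero at the start; "wrist_torque": the same for the moment, N m; "width": finger opening in m.
Only numpy, scipy, OpenCV 4.12 (cv2) and the standard library are available. Lean on these libraries where they do the work, as an engineer would, in place of code of your own. Each camera call takes 0.05 s, during which the arm holds its last target.

## Task

Push the dial gauge's carriage fully home so that its sprung plunger bears on the eccentric collar, then turn the spindle by its crank, watching the needle, and leave it standing where the plunger is pushed in furthest (the collar's high spot). Work gently, so that neither the carriage post nor the crank is forced, leave the carriage home, and do not disturb the loose parts lying round the fixture.

Things in the scene. Friction and masses are not known exactly. Their poses are not given: they have to be found in the camera images.
- fixture: Upright bench centres, fixed: steel base plate 110 x 260 x 12 mm with a bridge 82 mm high. Origin: on the spindle's upright axis at the plate's underside, z up. The plate reaches from y +60 to y -200 mm; the gauge slides along y, on the -y side. Below the bridge the spindle bears a collar 48 mm wide, 4 mm off-centre, 46 mm up; the crank's direction relative to its high spot differs every time.
- crank_grip (a point): Point 122 mm above the bench on the axis of the crank's upright black grip (18 mm in diameter, 99 to 141 mm above the bench, turns freely on its pin). It circles the spindle axis at 40 mm radius, any number of turns, either way, and bears a grip of up to 25 N; crank arm and hub stay below 101 mm. The spindle has about 0.1 N m of friction (2.5 N at the grip) and stays where it is left.
- post_grip (a point): Point 95 mm above the bench on the axis of the gauge carriage's upright steel post (16 mm in diameter, top 110 mm up), 128 mm from the spindle axis when home. The dial (72 mm in diameter, face up, 73 mm high) lies 48 mm from the post towards the spindle. Push the post along the fixture's +y to bring the carriage home: 4 to 8 N, the spring adds up to 4. It bears a grip of up to 25 N.
- carriage (a joint): Position of the gauge carriage on its slideway in m: 0 = fully home against its stop, grows as it is drawn back (to 0.05). It stays where it is left.
- needle (a joint): Angle of the dial needle in rad, counterclockwise from above: 0.3 rad per mm that the plunger is pushed in, about 0 while it is free. With the carriage home the plunger touches the collar all round and the reading follows nearly a cosine of the spindle angle, amplitude about 1.2 rad, with one maximum a turn, at the high spot.
- bored_block: Loose bored steel block, 41 x 40 x 39 mm, standing in front of the fixture; bystander, leave alone. Origin at the centre of its underside.
- hex_nut: Loose large steel hex nut, 30 x 34 x 14 mm, lying in front of the fixture; bystander, leave alone. Origin at the centre of its underside.
- shaft_clamp_1: Loose aluminium shaft clamp block, 46 x 56 x 55 mm, on the right of the bench; bystander, leave alone. Origin at the centre of its underside.
- ball_bearing: Loose ball bearing, 52 mm in diameter, 15 mm thick, on the far right of the bench; bystander, leave alone. Origin at the centre of its underside.

How it is judged (in metres and radians):
On the way, in this order (a step that is already met when the one before it is completed fails the run):
1. the carriage has been pushed home (within 1.5 mm) (value of joint carriage below 0.0015 m), for 0.2 s.
2. with the carriage home, the spindle has been turned to the collar's high spot (value of joint carriage below 0.0015 m and value of joint needle above 2.775 rad), for 0.2 s.
At the end, for the whole second after the job is handed in: The carriage is home within 1.5 mm, the needle stands within about 0.07 rad of its greatest reading (2.85) (spindle within about 20 degrees of the high spot) and is at rest (all of step 2 and velocity of joint needle between -0.05 and 0.05 rad/s); the robot touches nothing.
It fails at once if the crank is forced (over 60 N in all between the fingers and the crank with its grip) (contact force between the fingers and crank above 60 N).
It fails at once if the carriage is forced (over 60 N in all between the fingers and the carriage) (contact force between the fingers and carriage above 60 N).
It fails at once if a loose part (block, nut, shaft clamp or bearing) is disturbed (moved over 15 mm) (distance of any of bored_block, hex_nut, shaft_clamp_1, ball_bearing from where it was at the start of the episode above 0.015 m).
It also fails if it takes over 58 s, if anything falls off the work surface, if the arm or the gripper's body presses on something with over 40 N, if the wrist force passes 120 N, or if a joint passes its speed limit or range.

## Working session

There is one attempt and no reset: what is moved stays moved. The work goes in short steps, Python scripts to look and compute and a tool call to move; the robot and the scene stay as the last step left them, time stands still between calls to the robot, and variables do not carry over. Pictures are saved under pics/ and viewed, and the job is handed in when it is done.

Besides the shell and the picture viewer there is one more tool, called as name(argument=value, ...) on one line, values as JSON. send_rows: Moves the arm, as the interface text tells. Its arguments: {"type":"object","properties":{"motion":{"type":"array"}},"required":["motion"]}

```bash
mkdir -p pics; python3 - <<'E'
from cell import manip, imaging
import cv2
print(manip.sense())
for n in ["side","top","wrist"]:
    f=imaging.grab_frame(n); cv2.imwrite(f"pics/a_{n}.png",f["pixels"][:,:,::-1]); print(n,f["K"],f["k1"],f["T"])
E
```

```text
{'clock': 0.0, 'qpos': array([-75.44403707,  36.05898121,   2.20321496,  86.9950957 ,
        -1.54759641,  57.084032  ,  -1.14684648]), 'qvel': array([ 0.03454616, -0.05595832, -0.06496058,  0.01878191,  0.0003075 ,
       -0.15165848, -0.05008954]), 'tau': array([-2.64163864e-04, -5.63391387e+01,  1.22548152e+00, -1.93461621e+01,
        1.07882550e-02,  1.03398485e-02, -1.63578676e-05]), 'position': array([0.20415662, 0.61645522, 0.2303936 ]), 'ee_rot': array([-1.79891595e+02,  1.29448870e-03,  1.61672207e+02]), 'wrist_force': array([ 0.1481615 , -0.15946237, -0.37962242]), 'wrist_torque': array([-0.00187287, -0.0071543 ,  0.00564705]), 'width': 0.08529504187737535}
side [[595.32306967   0.         332.33374999]
 [  0.         595.32306967 234.27298949]
 [  0.           0.           1.        ]] -0.08968712666161696 [[ 0.92549862  0.23209437 -0.29930672  0.23303747]
 [-0.37864085  0.58602594 -0.71638307 -0.8087778 ]
 [ 0.00913302  0.77634129  0.63024661  0.6676572 ]
 [ 0.          0.          0.          1.        ]]
top [[610.77251153   0.         331.03586131]
 [  0.         610.77251153 250.92912677]
 [  0.           0.           1.        ]] -0.14875829489405548 [[ 0.0068921   0.98924702 -0.14609186  0.31444093]
 [-0.99984518  0.00445192 -0.0170234  -0.16552672]
 [-0.01618996  0.14618657  0.98912455  1.26067353]
 [ 0.          0.          0.          1.        ]]
wrist [[430.43649378   0.         314.36551448]
 [  0.         430.43649378 242.49211732]
 [  0.           0.           1.        ]] -0.08581186279485122 [[ 0.31444172 -0.91566402 -0.25037134  0.14051805]
 [ 0.94927604  0.30297795  0.08413893  0.63676425]
 [-0.001186   -0.2641283   0.96448682  0.37420108]
 [ 0.          0.          0.          1.        ]]
```

View pics/a_top.png

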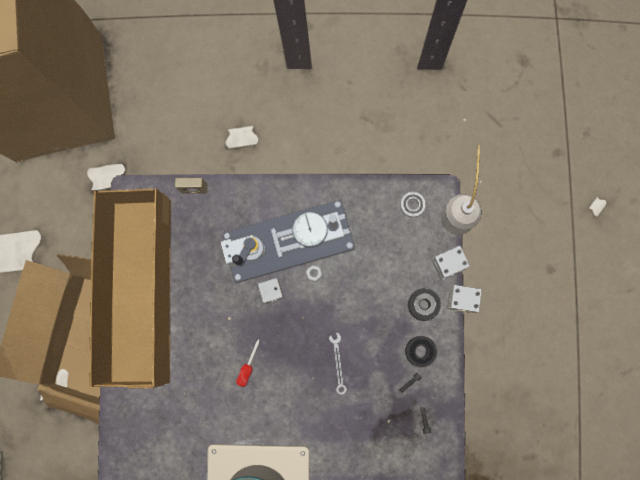

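View pics/a_side.png

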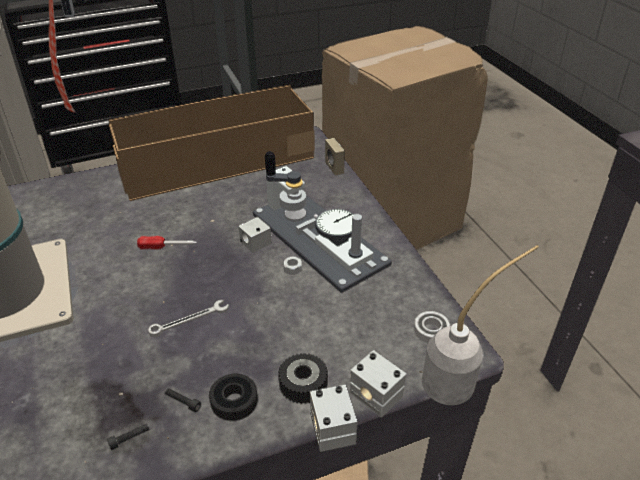

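```bash
cat > h.py <<'E'
import numpy as np, cv2
from cell import manip, imaging
def grab(n,save=None):
    f=imaging.grab_frame(n)
    if save: cv2.imwrite(f"pics/{save}.png",f["pixels"][:,:,::-1])
    return f
def ray(f,u,v):
    K=f["K"]; d=np.array([f["k1"],0,0,0,0])
    p=cv2.undistortPoints(np.array([[[u,v]]],float),K,d,None,None,None)[0,0] if False else und(f,u,v)
    r=f["T"][:3,:3]@np.array([p[0],-p[1],-1.0]); return f["T"][:3,3],r
def und(f,u,v):
    K=f["K"]; d=np.array([f["k1"],0,0,0,0.])
    return cv2.undistortPoints(np.array([[[u,v]]],float),K,d)[0,0]
def onz(f,u,v,z):
    o,r=ray(f,u,v); return o+r*(z-o[2])/r[2]
def proj(f,P):
    P=np.atleast_2d(P); c=(P-f["T"][:3,3])@f["T"][:3,:3]
    x=c[:,0]/-c[:,2]; y=-c[:,1]/-c[:,2]; s=1+f["k1"]*(x*x+y*y); K=f["K"]
    return np.c_[K[0,0]*x*s+K[0,2],K[1,1]*y*s+K[1,2]]
def cloud(f):
    v,u=np.mgrid[0:480,0:640]; K=f["K"]; d=np.array([f["k1"],0,0,0,0.])
    p=cv2.undistortPoints(np.stack([u,v],-1).reshape(-1,1,2).astype(float),K,d).reshape(480,640,2)
    z=f["range_z"]; c=np.stack([p[...,0]*z,-p[...,1]*z,-z],-1)
    return c@f["T"][:3,:3].T+f["T"][:3,3]
E
python3 - <<'E'
from h import *
t=grab("top"); s=grab("side")
a=t["pixels"][190:310,210:370]; cv2.imwrite("pics/b_top.png",cv2.resize(a,None,fx=5,fy=5,interpolation=cv2.INTER_CUBIC)[:,:,::-1])
a=s["pixels"][140:300,230:400]; cv2.imwrite("pics/b_side.png",cv2.resize(a,None,fx=4,fy=3.7,interpolation=cv2.INTER_CUBIC)[:,:,::-1])
c=cloud(t); 
m=c[...,2]
for (u,v) in [(95,200),(95,300),(162,200),(162,300),(130,192),(130,384),(188,185),(237,259),(333,222),(310,230),(239,248)]:
    print(u,v,c[v,u].round(3), m[v-3:v+4,u-3:u+4].max().round(3))
E
```

```text
95 200 [0.584 0.324 0.112] 0.119
95 300 [0.387 0.315 0.101] 0.117
162 200 [0.594 0.199 0.069] 1.261
162 300 [0.391 0.191 0.063] 1.261
130 192 [0.603 0.257 0.099] 0.111
130 384 [0.227 0.237 0.104] 0.112
188 185 [0.627 0.149 0.06 ] 0.064
237 259 [0.464 0.029 0.139] 1.261
333 222 [ 0.542 -0.149  0.103] 1.261
310 230 [ 0.532 -0.103  0.069] 0.076
239 248 [0.494 0.036 0.078] 0.101
```

View pics/b_top.png

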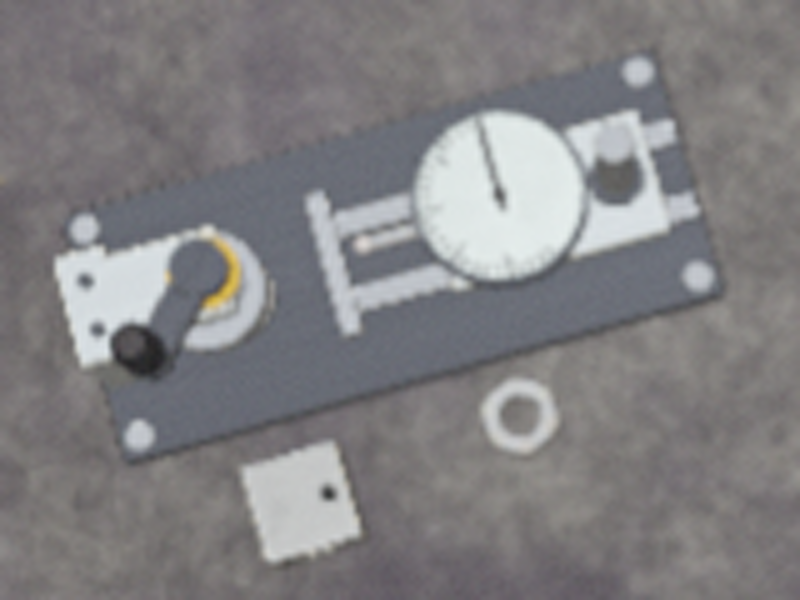

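View pics/b_side.png

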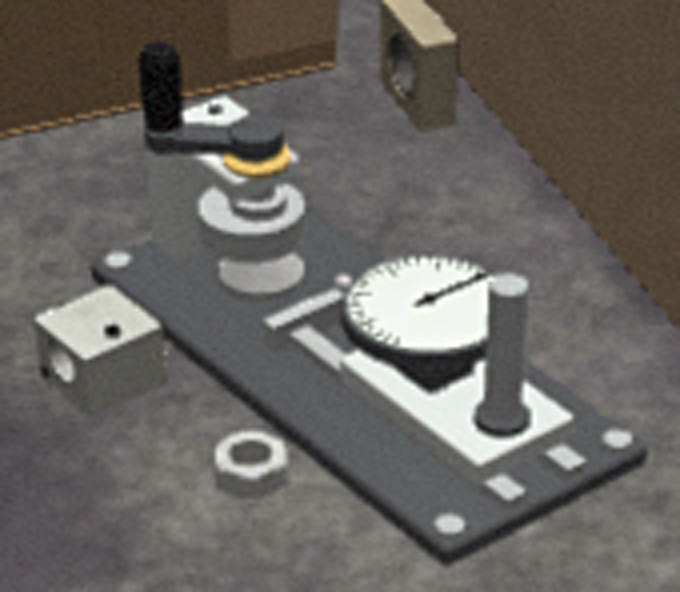

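```bash
cat > m.py <<'E'
from h import *
import sys
t=grab("top")
def C(u,v): return u/5+210-.4, v/5+190-.4
b=np.array([onz(t,*C(*p),.015)[:2] for p in [(84,228),(637,70),(138,436),(698,278)]])
print(b)
print("len",np.linalg.norm(b[1]-b[0]),np.linalg.norm(b[3]-b[2]),"wid",np.linalg.norm(b[2]-b[0]))
d=(b[0]-b[1])+(b[2]-b[3]); d/=np.linalg.norm(d); ctr=b.mean(0); ax=ctr+0.07*d
print("ydir",d,np.degrees(np.arctan2(d[1],d[0])),"center",ctr,"axis",ax)
post=onz(t,*C(615,140),.110); grip=onz(t,*C(138,345),.141)
print("post",post,(post[:2]-ax)@d,(post[:2]-ax)@[-d[1],d[0]],"grip",grip,np.linalg.norm(grip[:2]-ax))
print("hub",onz(t,*C(200,265),.1))
s=grab("side")
def D(u,v): return u/4+230-.4, v/3.7+140-.4
print("side post",onz(s,*D(509,287),.110),"grip",onz(s,*D(160,52),.141), "nut",onz(t,*C(520,415),.014),"block",onz(t,*C(302,502),.039))
E
python3 m.py
```

```text
[[ 0.53059498  0.07434445]
 [ 0.59834622 -0.15585065]
 [ 0.44362831  0.04905911]
 [ 0.51054692 -0.18150252]]
len 0.2399583611641501 0.24007658605536392 wid 0.0905679377935646
ydir [-0.28054227  0.95984167] 106.29257158502206 center [ 0.52077911 -0.0534874 ] axis [0.50114115 0.01370151]
post [ 0.54912409 -0.14828185  0.11      ] -0.16893962727061979 -0.0006128509587070979 grip [0.46459666 0.02831451 0.141     ] 0.03935783309997483
hub [0.50144893 0.01212263 0.1       ]
side post [ 0.54887404 -0.1500912   0.11      ] grip [0.46645196 0.028547   0.141     ] nut [ 0.45340777 -0.1085562   0.014     ] block [ 0.41491578 -0.02230776  0.039     ]
```

send_rows(motion=[[[1.0,-33,-22,0,0,0,30],[1.0,-33,-22,0,0,0,30],[1.0,-33,-22,0,0,0,30],[1.0,-33,-22,0,0,0,30],[1.0,-33,-22,0,0,0,30],[1.0,-33,-22,0,0,0,55.4],[1.0,-33,-22,0,0,0,55.4],[1.0,-59.3,-65.5,0,0,0,55.4],[1.0,-59.3,-65.5,0,0,0,55.4],[1.0,-59.3,-65.5,0,0,0,55.4]]])

```text
clock: 1.35
position: [0.4587, 0.1944, 0.2314]
ee_rot: [180.0, 0.0, 106.3]
wrist_force: [1.0, 0.1, 0.3]
width: 0.0101
```

send_rows(motion=[[[1.0,-38,-1,0,0,0,0],[1.0,-38,-1,0,0,0,0],[1.0,-38,-1,0,0,0,0],[1.0,-38,-1,0,0,0,0],[1.0,-38,-1,0,0,0,0],[1.0,-38,-1,0,0,0,0],[1.0,-38,-1,0,0,0,0],[1.0,-38,-1,0,0,0,0],[1.0,-38,-1,0,0,0,0],[1.0,-38,-1,0,0,0,0]]])

```text
clock: 2.35
position: [0.5549, -0.1717, 0.231]
ee_rot: [-180.0, -0.0, 106.2]
wrist_force: [-0.2, 0.6, -0.2]
width: 0.0099
```

```bash
python3 - <<'E'
from h import *
s=manip.sense(); print(s['position'],s['ee_rot'],s['qpos'].round(0))
p=s['position'][:2]; d=np.array([np.cos(np.radians(106.3)),np.sin(np.radians(106.3))]); e=np.array([d[1],-d[0]])
for n,q in [("post",(.549,-.149)),("home",(.5370,-.1092))]: print(n,(np.array(q)-p)@d,(np.array(q)-p)@e)
grab("wrist","c_w")
E
```

```text
[ 0.55491264 -0.1717468   0.23104306] [-1.79981332e+02 -3.76091998e-02  1.06180373e+02] [  2.  31.  19.  99. -12.  52.  42.]
post 0.023491977673021445 0.0007092815030570552
home 0.06506022880068332 0.0003621530144021501
```

View pics/c_w.png

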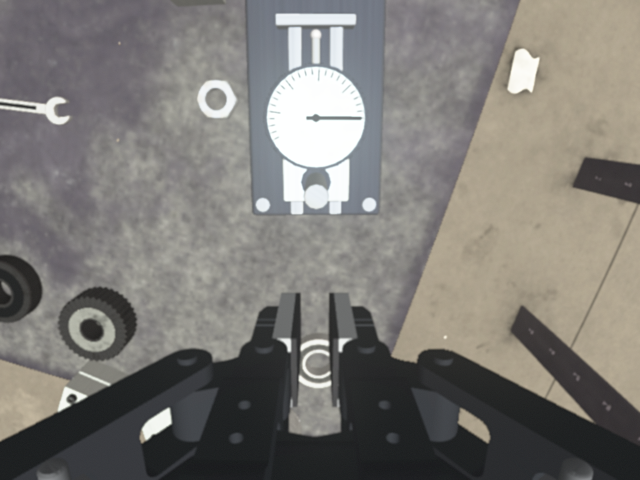

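send_rows(motion=[[[1.0,-2.2,0,0,0,0,0],[1.0,-2.2,0.05,5,0,0,0],[1.0,-2.2,0.05,10,0,0,0],[1.0,-2.2,0.05,13,0,0,0],[1.0,-2.2,0.05,14.5,0,0,0],[1.0,-2.2,0.05,14.5,0,0,0],[1.0,-1.2,0.05,14.5,0,0,0],[1.0,-0.4,0.05,14.5,0,0,0],[1.0,0,0.05,14.5,0,0,0],[1.0,0,0.05,14.5,0,0,0]]])

```text
clock: 3.4
position: [0.5563, -0.1698, 0.0875]
ee_rot: [179.9, 0.0, 106.4]
wrist_force: [0.4, -0.5, 0.2]
width: 0.0101
```

send_rows(motion=[[[1.0,0.3,0,0,0,0,0],[1.0,0.6,0,0,0,0,0],[1.0,0.9,0,0,0,0,0],[1.0,1.2,0,0,0,0,0],[1.0,1.5,0,0,0,0,0],[1.0,1.8,0,0,0,0,0],[1.0,2.1,0,0,0,0,0],[1.0,2.4,0,0,0,0,0],[1.0,2.7,0,0,0,0,0],[1.0,3.0,0,0,0,0,0]]])

```text
clock: 4.4
position: [0.5485, -0.1463, 0.0867]
ee_rot: [179.9, 0.4, 106.1]
wrist_force: [1.9, -7.3, -1.2]
width: 0.01
```

```bash
cat > look.py <<'E'
from h import *
import sys
n=sys.argv[1]
s=manip.sense(); print(s['clock'],s['position'],s['wrist_force'].round(1),s['qpos'].round(0)[6])
p=s['position'][:2]; d=np.array([np.cos(np.radians(106.3)),np.sin(np.radians(106.3))]); e=np.array([d[1],-d[0]])
q=(.5370,-.1092); print("home",(np.array(q)-p)@d,(np.array(q)-p)@e)
out=[]
t=grab("top");S=grab("side");w=grab("wrist",n+"_w")
a=t["pixels"][190:310,210:370]; b=S["pixels"][140:300,230:400]
out=np.hstack([cv2.resize(a,(400,300),interpolation=cv2.INTER_CUBIC),cv2.resize(b,(400,300),interpolation=cv2.INTER_CUBIC)])
cv2.imwrite(f"pics/{n}.png",np.vstack([out,np.hstack([cv2.resize(w["pixels"],(400,300)),np.zeros((300,400,3),np.uint8)])])[:,:,::-1])
E
python3 look.py d
```

```text
4.4 [ 0.54850201 -0.14626668  0.08668988] [ 1.9 -7.3 -1.2] 45.0
home 0.03880503142228003 -0.0006363098985056152
```

View pics/d.png

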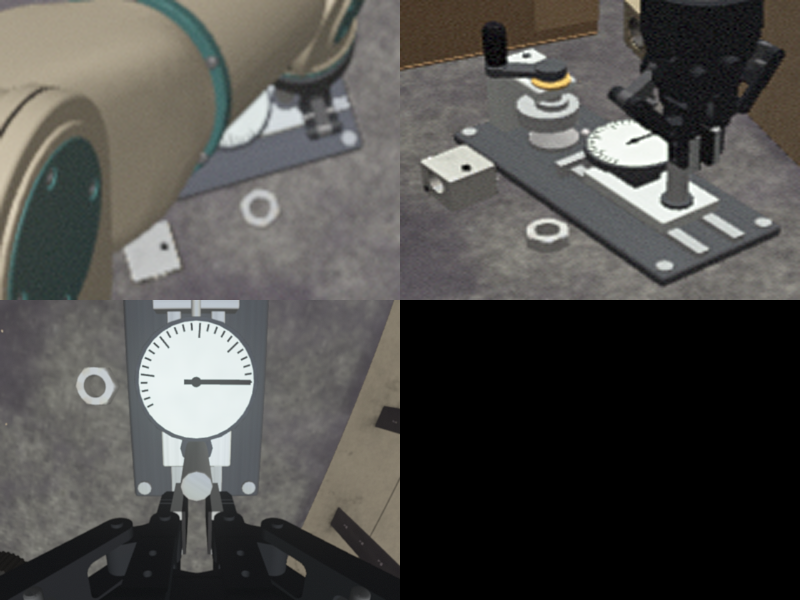

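send_rows(motion=[[[1.0,0.2,0,0,0,0,0],[1.0,0.4,0,0,0,0,0],[1.0,0.6,0,0,0,0,0],[1.0,0.8,0,0,0,0,0],[1.0,1.0,0,0,0,0,0],[1.0,1.2,0,0,0,0,0],[1.0,1.4,0,0,0,0,0],[1.0,1.5,0,0,0,0,0],[1.0,1.6,0,0,0,0,0],[1.0,1.7,0,0,0,0,0]]])

```text
clock: 5.55
position: [0.5436, -0.1299, 0.0866]
ee_rot: [179.9, 0.3, 106.1]
wrist_force: [1.0, -6.8, -1.5]
width: 0.0097
```

```bash
python3 look.py e
```

```text
5.55 [ 0.54360916 -0.12985811  0.08664544] [ 1.  -6.8 -1.5] 44.0
home 0.021682733777471198 -0.0005454670756103331
```

View pics/e.png

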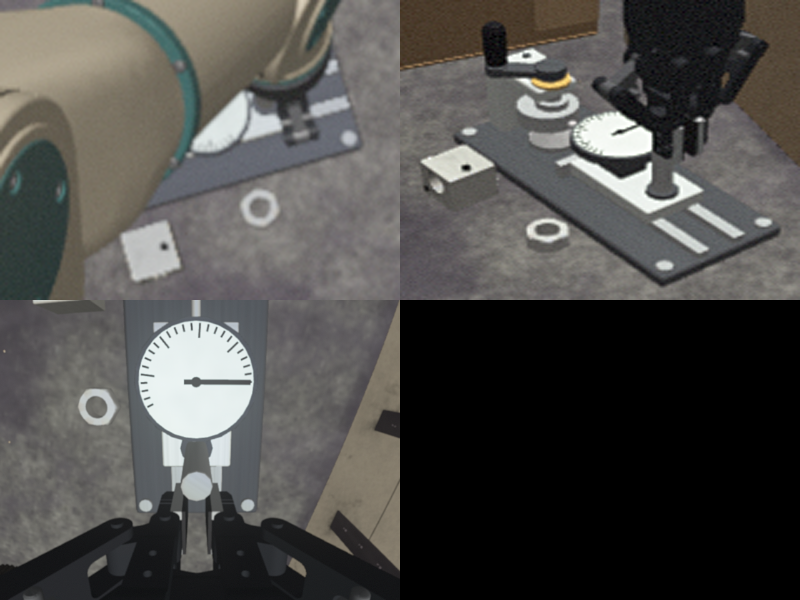

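send_rows(motion=[[[1.0,0.1,0,0,0,0,0],[1.0,0.2,0,0,0,0,0],[1.0,0.3,0,0,0,0,0],[1.0,0.4,0,0,0,0,0],[1.0,0.5,0,0,0,0,0],[1.0,0.5,0,0,0,0,0]]])

```text
clock: 6.3
position: [0.5426, -0.126, 0.0867]
ee_rot: [179.9, 0.4, 106.1]
wrist_force: [1.6, -8.6, -2.1]
width: 0.01
```

```bash
python3 look.py f
```

```text
6.3 [ 0.54259903 -0.12603787  0.08674314] [ 1.6 -8.6 -2.1] 43.0
home 0.017732540986218313 -0.000648152542477313
```

View pics/f_w.png

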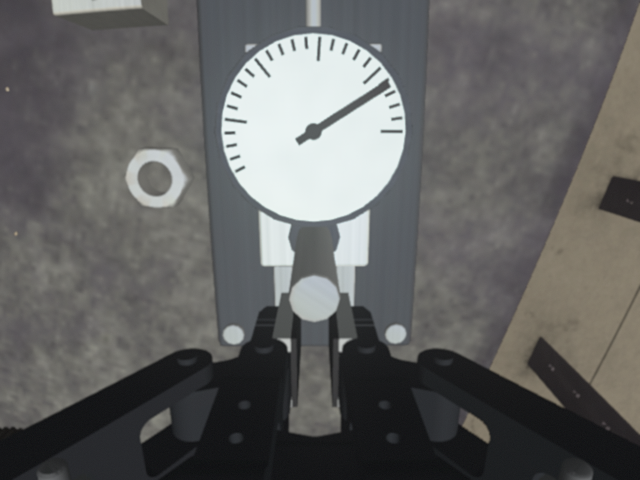

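send_rows(motion=[[[1.0,0.1,0,0,0,0,0],[1.0,0.2,0,0,0,0,0],[1.0,0.3,0,0,0,0,0],[1.0,0.4,0,0,0,0,0],[1.0,0.4,0,0,0,0,0]]])

```text
clock: 6.95
position: [0.5426, -0.1258, 0.087]
ee_rot: [179.8, 0.7, 106.0]
wrist_force: [4.5, -15.6, -5.9]
width: 0.0099
```

```bash
python3 look.py g
```

```text
6.95 [ 0.54260215 -0.12577777  0.08695079] [  4.5 -15.6  -5.9] 43.0
home 0.017483766183828825 -0.0007241466703510153
```

View pics/g_w.png

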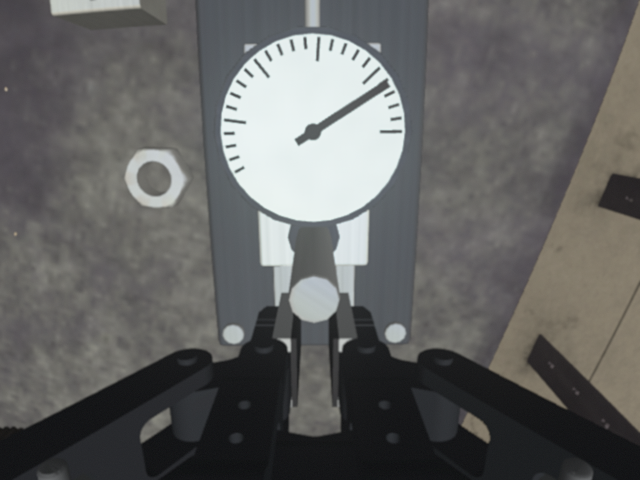

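```bash
python3 - <<'E'
from h import *
t=imaging.grab_frame("top")
for z in (.04,.046,.052,.1): 
    q=proj(t,[.5011,.0137,z])[0]; print(z,(q-[209.6,189.6])*5)
im=cv2.imread("pics/a_top.png")[225:275,215:275]
cv2.imwrite("pics/g2.png",cv2.resize(im,None,fx=12,fy=12,interpolation=cv2.INTER_CUBIC))
im=cv2.imread("pics/a_side.png")[160:230,260:330]
cv2.imwrite("pics/g3.png",cv2.resize(im,None,fx=8,fy=8,interpolation=cv2.INTER_CUBIC))
s=imaging.grab_frame("side")
for z in (.036,.04,.046,.052,.056,.1): print(z,(proj(s,[.5011,.0137,z])[0]-[260,160])*8)
print([(proj(s,[.5011+.024*np.cos(a),.0137+.024*np.sin(a),.05])[0]-[260,160])*8 for a in np.arange(0,6.28,np.pi/4)])
E
```

```text
0.04 [217.92072    289.40709699]
0.046 [215.81592956 287.15530478]
0.052 [213.69100126 284.88184335]
0.1 [195.93082799 265.87531238]
0.036 [270.5778561  354.19005331]
0.04 [270.02100472 339.75126297]
0.046 [269.18180087 317.96694316]
0.052 [268.3378605 296.0300692]
0.056 [267.77258868 281.32006668]
0.1 [261.41256432 114.87835811]
[array([369.85206555, 280.40038978]), array([314.64651629, 246.62023955]), array([233.45926353, 245.87617894]), array([171.98742471, 278.57556503]), array([166.07190923, 326.6482407 ]), array([221.08150253, 361.9916005 ]), array([304.96891729, 362.77790561]), array([366.63594192, 328.51527661])]
```

View pics/g2.png

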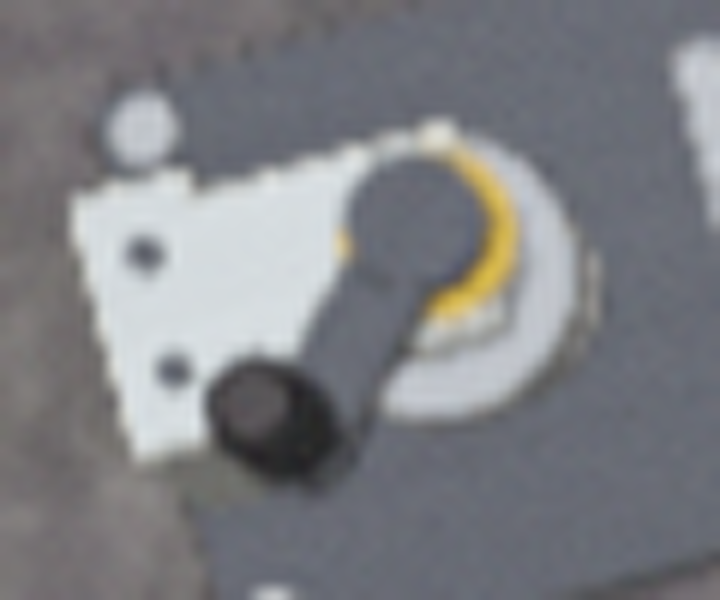

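View pics/g3.png

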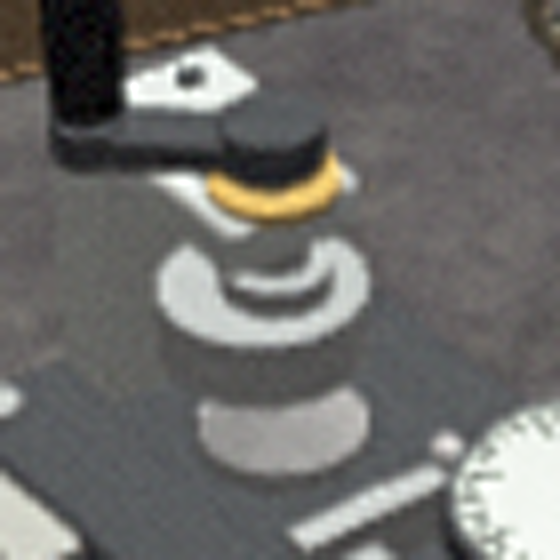

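send_rows(motion=[[[1.0,-1,0,0,0,0,0],[1.0,-3,0,0,0,0,0],[1.2,-3,0,-3,0,0,0],[1.2,-3,0,-7,0,0,0],[1.2,-3,0,-10,0,0,0],[1.2,-3,0,-10,0,0,0]]])

```text
clock: 7.8
position: [0.5509, -0.1468, 0.1903]
ee_rot: [179.6, 0.2, 106.3]
wrist_force: [0.2, -0.6, -0.3]
width: 0.0122
```

```bash
cat > need.py <<'E'
from h import *
import sys
n=sys.argv[1]; s=manip.sense(); p=s['position']; y=np.radians(s['ee_rot'][2])
print(s['clock'],p.round(4),s['ee_rot'].round(1),s['wrist_force'].round(1),s['qpos'].round(0),s['width'])
A=np.array([.5011,.0137]); X=np.array([np.cos(y),np.sin(y)]); Y=np.array([np.sin(y),-np.cos(y)])
print("axis in tool (cm)",100*(A-p[:2])@X,100*(A-p[:2])@Y)
f=grab(sys.argv[2] if len(sys.argv)>2 else "side",n)
# carriage-home dial: needle line on dial plane
d=np.array([np.cos(np.radians(106.3)),np.sin(np.radians(106.3))])
c=A-.080*d; ex=np.array([d[1],-d[0]])
# rectify dial face: fixture x right, +y up
R=.05; g=np.linspace(-R,R,400); gx,gy=np.meshgrid(g,-g)
P=np.stack([c[0]+gx*ex[0]+gy*d[0],c[1]+gx*ex[1]+gy*d[1],0*gx+.073],-1).reshape(-1,3)
q=proj(f,P).reshape(400,400,2).astype(np.float32)
r=cv2.remap(f["pixels"],q[...,0],q[...,1],cv2.INTER_CUBIC)
w=f["pixels"]; w2=w[120:320,200:440] if f is not None and (len(sys.argv)<3) else w
cv2.imwrite(f"pics/{n}.png",np.hstack([r,cv2.resize(w2,(400,400),interpolation=cv2.INTER_CUBIC)])[:,:,::-1])
E
python3 need.py i
```

```text
7.8 [ 0.5509 -0.1468  0.1903] [179.6   0.2 106.3] [ 0.2 -0.6 -0.3] [  0.  33.  19. 103. -14.  45.  42.] 0.012178315360902338
axis in tool (cm) 16.805915131526763 -0.2811212490038635
```

View pics/i.png

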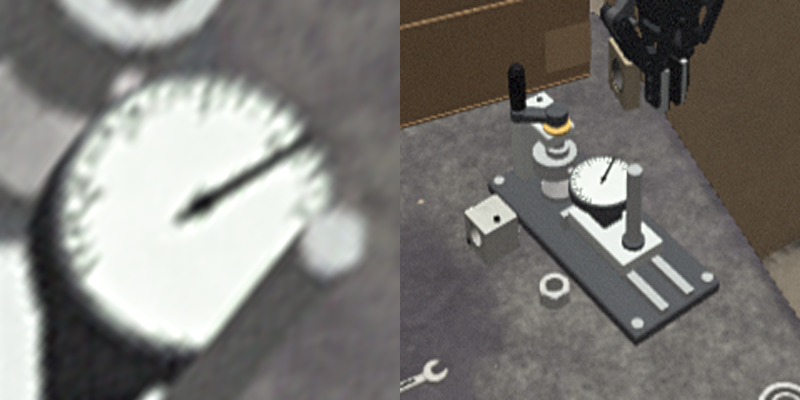

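send_rows(motion=[[[1.2,5,-0.3,-1,0,0,8],[1.2,10,-0.6,-1,0,0,16],[1.2,15,-0.9,-1,0,0,24],[1.2,19,-1.1,-1,0,0,31],[1.2,22,-1.2,-1,0,0,38.7],[1.2,22,-1.2,-1,0,0,38.7],[1.2,22,-1.2,-1,0,0,38.7],[1.2,22,-1.2,-1,0,0,38.7]]])

```text
clock: 8.65
position: [0.4751, 0.0605, 0.1958]
ee_rot: [-180.0, 0.1, 67.5]
wrist_force: [0.2, -0.6, 0.5]
width: 0.0121
```

```bash
python3 need.py j; python3 -c "
from h import *
grab('wrist','j_w')"
```

```text
8.65 [0.4751 0.0605 0.1958] [-1.80e+02  1.00e-01  6.75e+01] [ 0.2 -0.6  0.5] [-33.  28.  32. 116. -22.  41. -10.] 0.012076030613285904
axis in tool (cm) -3.33370552961017 4.187681796260555
```

View pics/j.png

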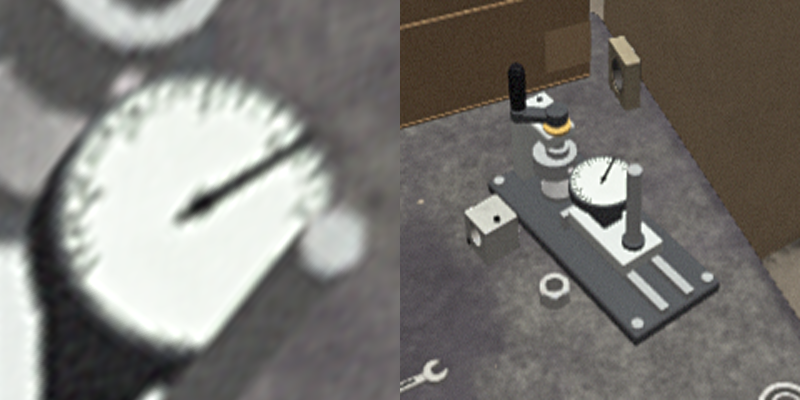

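View pics/j_w.png

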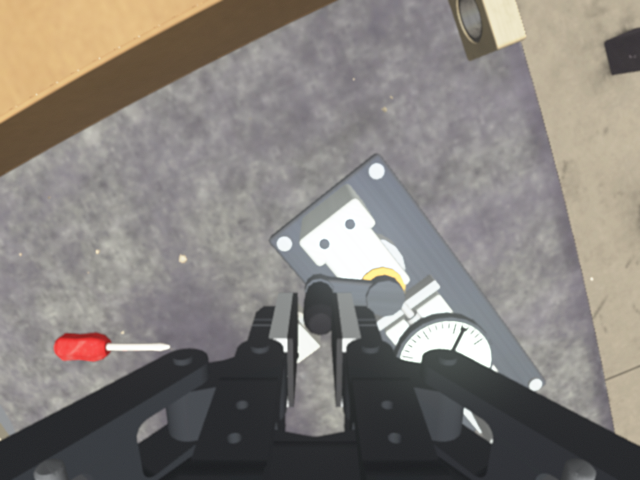

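send_rows(motion=[[[1.2,0.1,0.18,0,0,0,0],[1.2,0.1,0.18,3,0,0,0],[1.2,0.1,0.18,6,0,0,0],[1.2,0.1,0.18,8,0,0,0],[1.2,0.1,0.18,8.6,0,0,0],[1.2,0.1,0.18,8.6,0,0,0],[1.2,-0.4,0.18,8.6,0,0,0],[1.2,-0.8,0.18,8.6,0,0,0],[1.2,-1.1,0.18,8.6,0,0,0],[1.2,-1.1,0.18,8.6,0,0,0]]])

```text
clock: 9.75
position: [0.4728, 0.0502, 0.1109]
ee_rot: [180.0, -0.0, 67.5]
wrist_force: [-0.1, 0.6, 0.1]
width: 0.0122
```

```bash
python3 need.py k; python3 -c "
from h import *
grab('wrist','k_w')"
```

```text
9.75 [0.4728 0.0502 0.1109] [180.   -0.   67.5] [-0.1  0.6  0.1] [-26.  36.  24. 121. -29.  29.  -2.] 0.012170275404485018
axis in tool (cm) -2.287491832294007 4.01413557229805
```

View pics/k.png

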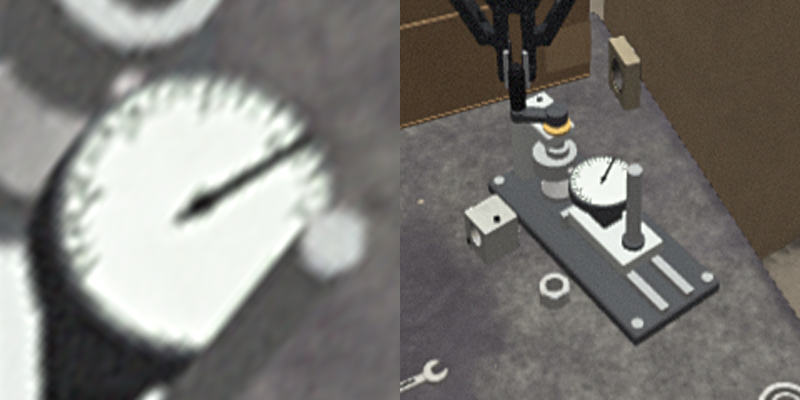

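View pics/k_w.png

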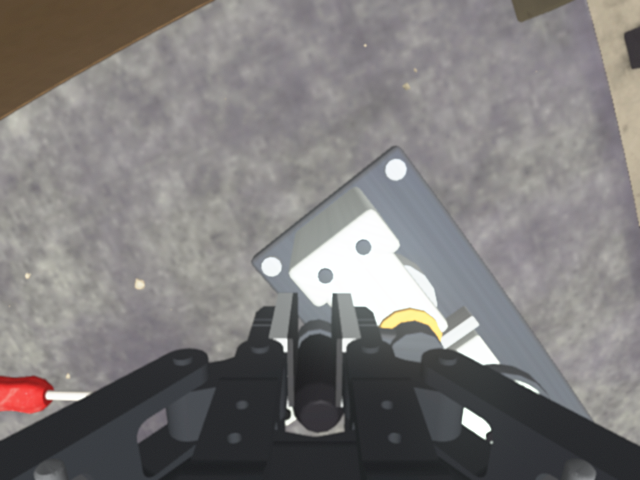

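```bash
cat > arc.py <<'E'
import sys,numpy as np
a,b=float(sys.argv[1]),float(sys.argv[2])
for al in map(float,sys.argv[3:]):
    t=np.radians(al);c,s=np.cos(t),np.sin(t)
    print([1.2,round(a-(a*c+b*s),2),round(b-(-a*s+b*c),2),0,0,0,-al],end=', ')
E
python3 arc.py -2.3 4.0 2 4 6 8 11 14 17 20 23 26
```

```text
[1.2, np.float64(-0.14), np.float64(-0.08), 0, 0, 0, -2.0], [1.2, np.float64(-0.28), np.float64(-0.15), 0, 0, 0, -4.0], [1.2, np.float64(-0.43), np.float64(-0.22), 0, 0, 0, -6.0], [1.2, np.float64(-0.58), np.float64(-0.28), 0, 0, 0, -8.0], [1.2, np.float64(-0.81), np.float64(-0.37), 0, 0, 0, -11.0], [1.2, np.float64(-1.04), np.float64(-0.44), 0, 0, 0, -14.0], [1.2, np.float64(-1.27), np.float64(-0.5), 0, 0, 0, -17.0], [1.2, np.float64(-1.51), np.float64(-0.55), 0, 0, 0, -20.0], [1.2, np.float64(-1.75), np.float64(-0.58), 0, 0, 0, -23.0], [1.2, np.float64(-1.99), np.float64(-0.6), 0, 0, 0, -26.0],
```

send_rows(motion=[[[1.2,-0.14,-0.08,0,0,0,-2],[1.2,-0.28,-0.15,0,0,0,-4],[1.2,-0.43,-0.22,0,0,0,-6],[1.2,-0.58,-0.28,0,0,0,-8],[1.2,-0.81,-0.37,0,0,0,-11],[1.2,-1.04,-0.44,0,0,0,-14],[1.2,-1.27,-0.5,0,0,0,-17],[1.2,-1.51,-0.55,0,0,0,-20],[1.2,-1.75,-0.58,0,0,0,-23],[1.2,-1.99,-0.6,0,0,0,-26]]])

```text
clock: 10.85
position: [0.4598, 0.0352, 0.1104]
ee_rot: [180.0, -0.0, 93.8]
wrist_force: [2.7, 4.1, -0.1]
width: 0.0123
```

```bash
python3 need.py l; python3 -c "
from h import *
grab('wrist','l_w')"
```

```text
10.85 [0.4598 0.0352 0.1104] [180.   -0.   93.8] [ 2.7  4.1 -0.1] [-19.  34.  16. 123. -21.  26.  17.] 0.012324790526965746
axis in tool (cm) -2.4237412010930885 3.9790694110472247
```

View pics/l.png

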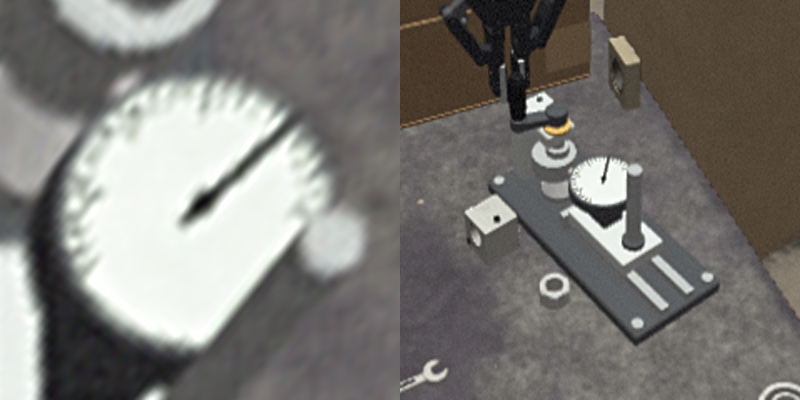

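View pics/l_w.png

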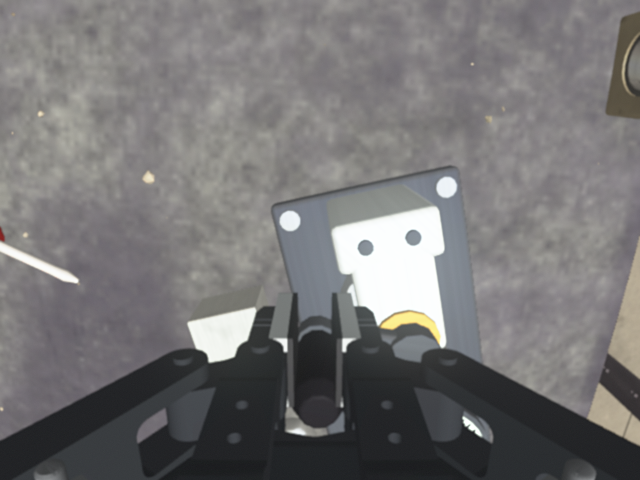

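```bash
python3 arc.py -2.4 4.0 4 8 13 18 23 28 33 38 43 48 | sed 's/np.float64(\([-0-9.]*\))/\1/g'
```

```text
[1.2, -0.28, -0.16, 0, 0, 0, -4.0], [1.2, -0.58, -0.3, 0, 0, 0, -8.0], [1.2, -0.96, -0.44, 0, 0, 0, -13.0], [1.2, -1.35, -0.55, 0, 0, 0, -18.0], [1.2, -1.75, -0.62, 0, 0, 0, -23.0], [1.2, -2.16, -0.66, 0, 0, 0, -28.0], [1.2, -2.57, -0.66, 0, 0, 0, -33.0], [1.2, -2.97, -0.63, 0, 0, 0, -38.0], [1.2, -3.37, -0.56, 0, 0, 0, -43.0], [1.2, -3.77, -0.46, 0, 0, 0, -48.0],
```

send_rows(motion=[[[1.2,-0.28,-0.16,0,0,0,-4],[1.2,-0.58,-0.3,0,0,0,-8],[1.2,-0.96,-0.44,0,0,0,-13],[1.2,-1.35,-0.55,0,0,0,-18],[1.2,-1.75,-0.62,0,0,0,-23],[1.2,-2.16,-0.66,0,0,0,-28],[1.2,-2.57,-0.66,0,0,0,-33],[1.2,-2.97,-0.63,0,0,0,-38],[1.2,-3.37,-0.56,0,0,0,-43],[1.2,-3.77,-0.46,0,0,0,-48]]])

```text
clock: 11.95
position: [0.4563, -0.0025, 0.1102]
ee_rot: [-180.0, -0.1, 141.8]
wrist_force: [0.2, 5.3, 1.9]
width: 0.0121
```

```bash
python3 need.py n
```

```text
11.95 [ 0.4563 -0.0025  0.1102] [-1.800e+02 -1.000e-01  1.418e+02] [0.2 5.3 1.9] [ -5.  32.   3. 123.  -3.  24.  52.] 0.012130475144468305
axis in tool (cm) -2.52263806248497 4.040957443676424
```

View pics/n.png

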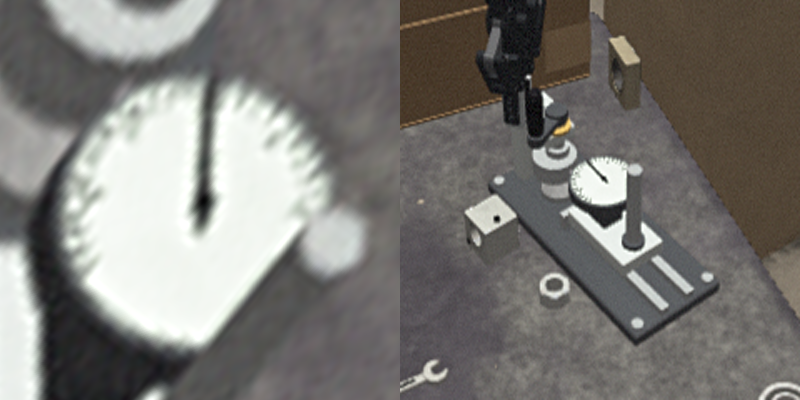

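```bash
python3 arc.py -2.5 4.0 4 9 14 19 24 29 34 39 44 49 | sed 's/np.float64(\([-0-9.]*\))/\1/g'
```

```text
[1.2, -0.29, -0.16, 0, 0, 0, -4.0], [1.2, -0.66, -0.34, 0, 0, 0, -9.0], [1.2, -1.04, -0.49, 0, 0, 0, -14.0], [1.2, -1.44, -0.6, 0, 0, 0, -19.0], [1.2, -1.84, -0.67, 0, 0, 0, -24.0], [1.2, -2.25, -0.71, 0, 0, 0, -29.0], [1.2, -2.66, -0.71, 0, 0, 0, -34.0], [1.2, -3.07, -0.68, 0, 0, 0, -39.0], [1.2, -3.48, -0.61, 0, 0, 0, -44.0], [1.2, -3.88, -0.51, 0, 0, 0, -49.0],
```

send_rows(motion=[[[1.2,-0.29,-0.16,0,0,0,-4],[1.2,-0.66,-0.34,0,0,0,-9],[1.2,-1.04,-0.49,0,0,0,-14],[1.2,-1.44,-0.6,0,0,0,-19],[1.2,-1.84,-0.67,0,0,0,-24],[1.2,-2.25,-0.71,0,0,0,-29],[1.2,-2.66,-0.71,0,0,0,-34],[1.2,-3.07,-0.68,0,0,0,-39],[1.2,-3.48,-0.61,0,0,0,-44],[1.2,-3.88,-0.51,0,0,0,-49]]])

```text
clock: 13.0
position: [0.4814, -0.0316, 0.1098]
ee_rot: [180.0, -0.4, -169.3]
wrist_force: [-3.6, 1.8, 3.5]
width: 0.0122
```

```bash
python3 need.py o
```

```text
13.0 [ 0.4814 -0.0316  0.1098] [ 180.    -0.4 -169.3] [-3.6  1.8  3.5] [  8.  34. -11. 119.  14.  28.  87.] 0.012179635393213538
axis in tool (cm) -2.7779783032461505 4.08712839769998
```

View pics/o.png

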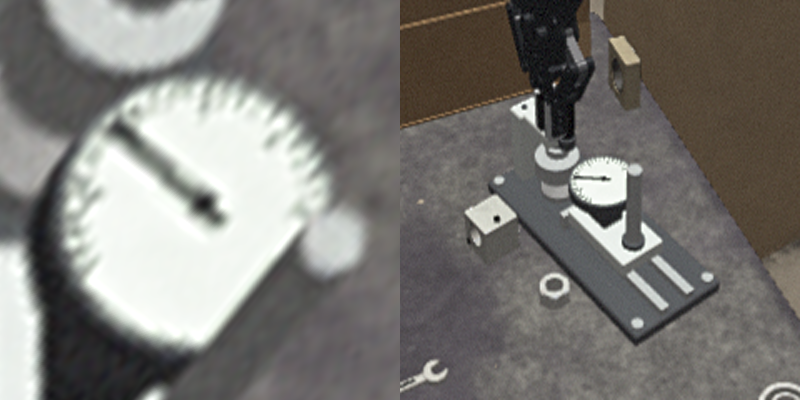

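```bash
python3 arc.py -2.65 4.05 4 9 14 19 24 29 34 38 40 40 | sed 's/np.float64(\([-0-9.]*\))/\1/g'
```

```text
[1.2, -0.29, -0.17, 0, 0, 0, -4.0], [1.2, -0.67, -0.36, 0, 0, 0, -9.0], [1.2, -1.06, -0.52, 0, 0, 0, -14.0], [1.2, -1.46, -0.64, 0, 0, 0, -19.0], [1.2, -1.88, -0.73, 0, 0, 0, -24.0], [1.2, -2.3, -0.78, 0, 0, 0, -29.0], [1.2, -2.72, -0.79, 0, 0, 0, -34.0], [1.2, -3.06, -0.77, 0, 0, 0, -38.0], [1.2, -3.22, -0.76, 0, 0, 0, -40.0], [1.2, -3.22, -0.76, 0, 0, 0, -40.0],
```

send_rows(motion=[[[1.2,-0.29,-0.17,0,0,0,-4],[1.2,-0.67,-0.36,0,0,0,-9],[1.2,-1.06,-0.52,0,0,0,-14],[1.2,-1.46,-0.64,0,0,0,-19],[1.2,-1.88,-0.73,0,0,0,-24],[1.2,-2.3,-0.78,0,0,0,-29],[1.2,-2.72,-0.79,0,0,0,-34],[1.2,-3.06,-0.77,0,0,0,-38],[1.2,-3.22,-0.76,0,0,0,-40],[1.2,-3.22,-0.76,0,0,0,-40]]])

```text
clock: 14.05
position: [0.516, -0.0339, 0.1097]
ee_rot: [179.9, -0.2, -129.6]
wrist_force: [-3.7, -0.7, 1.4]
width: 0.0116
```

```bash
python3 need.py p; python3 -c "
from h import *
grab('wrist','p_w')"
```

```text
14.05 [ 0.516  -0.0339  0.1097] [ 179.9   -0.2 -129.6] [-3.7 -0.7  1.4] [ 16.  37. -23. 114.  25.  34. 116.] 0.011575732137237352
axis in tool (cm) -2.721789536514754 4.178707094860102
```

View pics/p.png

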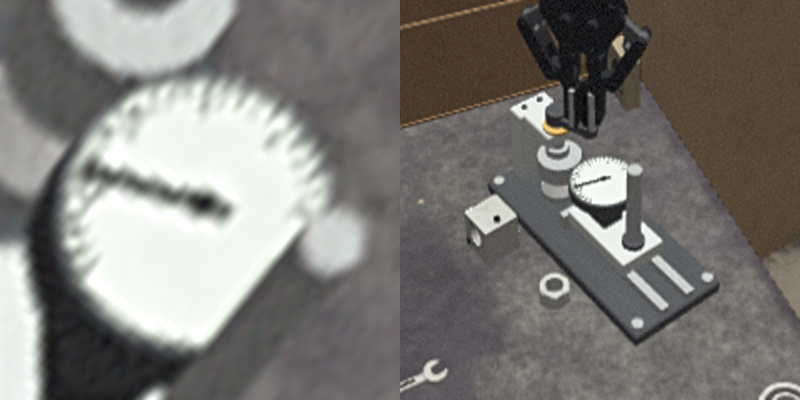

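View pics/p_w.png

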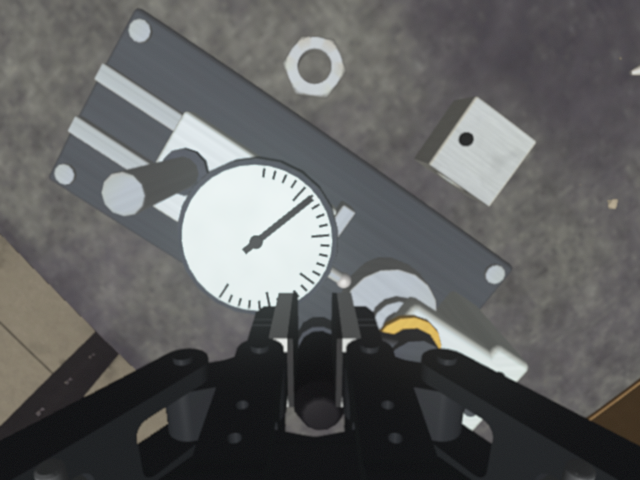

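```bash
python3 need.py q wrist; cat > ang.py <<'E'
import cv2,numpy as np,sys
r=cv2.imread(sys.argv[1])[:,:400]; g=cv2.cvtColor(r,cv2.COLOR_BGR2GRAY)
w=(g>140).astype(np.uint8)
n,l,st,ce=cv2.connectedComponentsWithStats(w); k=1+np.argmax(st[1:,4]); c=max(cv2.findContours((l==k).astype(np.uint8),0,1)[0],key=cv2.contourArea)
(cx,cy),R=cv2.minEnclosingCircle(c); print("dial",cx,cy,R)
yy,xx=np.mgrid[:400,:400]
m=((g<110)&((xx-cx)**2+(yy-cy)**2<(R*.95)**2)).astype(np.uint8)
n,l,st,ce=cv2.connectedComponentsWithStats(m); k=1+np.argmax(st[1:,4]); y,x=np.nonzero(l==k)
P=np.c_[x,y].astype(np.float32); mu,ev=cv2.PCACompute(P,None); v=ev[0]; mu=mu[0]
if v@(mu-[cx,cy])<0: v=-v
print("needle rad",np.arctan2(-v[1],v[0])%6.283,st[k])
E
python3 ang.py pics/q.png; python3 ang.py pics/p.png;python3 ang.py pics/o.png;python3 ang.py pics/l.png
```

```text
14.15 [ 0.5163 -0.0337  0.1098] [ 1.799e+02 -1.000e-01 -1.296e+02] [-4.  -2.7  0.3] [ 16.  37. -23. 114.  25.  34. 116.] 0.01198257353899261
axis in tool (cm) -2.6884652163547718 4.191043108234249
dial 197.82315063476562 206.88580322265625 132.22955322265625
needle rad 2.8408809 [  79  167  147   52 1434]
dial 214.43243408203125 218.4322052001953 153.57579040527344
needle rad 3.6655595 [ 123  239  227  126 8696]
dial 214.4507598876953 219.1287384033203 153.47946166992188
needle rad 3.659287 [ 121  238  229  127 8863]
dial 214.48184204101562 203.73223876953125 156.47679138183594
needle rad 5.768104 [ 143   56  219  165 7398]
```

View pics/q.png

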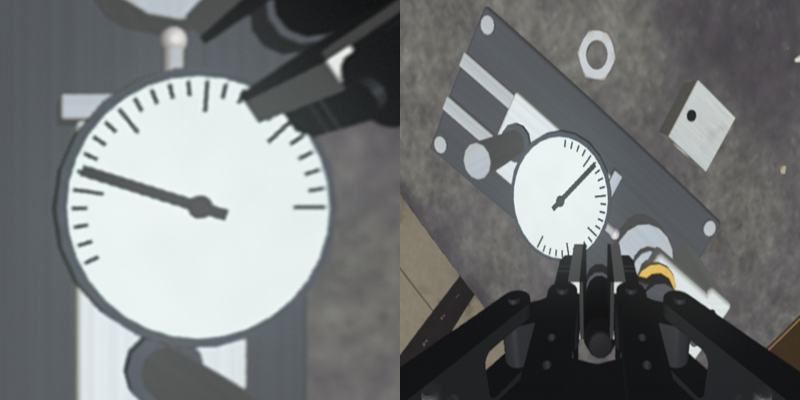

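send_rows(motion=[[[1.2,-0.14,-0.09,0,0,0,-2],[1.2,-0.28,-0.18,0,0,0,-4],[1.2,-0.42,-0.26,0,0,0,-6],[1.2,-0.42,-0.26,0,0,0,-6],[1.2,-0.42,-0.26,0,0,0,-6]]])

```text
clock: 14.7
position: [0.5227, -0.0312, 0.1103]
ee_rot: [-180.0, 0.0, -123.4]
wrist_force: [-2.9, -1.0, -1.9]
width: 0.0124
```

```bash
python3 need.py r wrist;python3 ang.py pics/r.png
```

```text
14.7 [ 0.5227 -0.0312  0.1103] [-180.     0.  -123.4] [-2.9 -1.  -1.9] [ 17.  38. -25. 113.  27.  35. 121.] 0.012380298135044867
axis in tool (cm) -2.555491874210097 4.275849658665783
dial 198.19473266601562 207.14488220214844 132.16358947753906
needle rad 2.8426168 [  80  167  146   52 1415]
```

View pics/r.png

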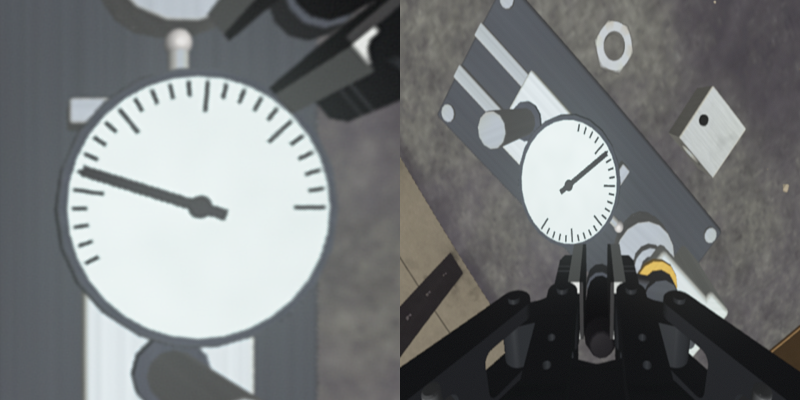

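send_rows(motion=[[[1.2,0.5,0,0,0,0,0],[1.2,1.2,0,0,0,0,0],[1.2,2.2,0,0,0,0,0],[1.2,2.2,0,-3,0,0,0],[1.2,2.2,0,-7,0,0,0],[1.2,2.2,0,-11,0,0,0],[1.2,2.2,0,-12,0,0,0],[1.2,2.2,0,-12,0,0,0],[1.2,2.2,0,-12,0,0,0]]])

```text
clock: 15.65
position: [0.5094, -0.0504, 0.2295]
ee_rot: [180.0, -0.1, -123.5]
wrist_force: [-0.1, 0.0, -0.4]
width: 0.012
```

```bash
python3 need.py s wrist;python3 ang.py pics/s.png; python3 need.py s2
```

```text
15.65 [ 0.5094 -0.0504  0.2295] [ 1.800e+02 -1.000e-01 -1.235e+02] [-0.1  0.  -0.4] [ 24.  28. -32. 108.  19.  49. 130.] 0.012045782798460938
axis in tool (cm) -4.888573371467085 4.226241817767005
dial 198.1459197998047 206.90818786621094 135.96292114257812
needle rad 2.8302033 [ 85 170  35  13  80]
15.7 [ 0.5091 -0.0502  0.229 ] [ 1.799e+02 -1.000e-01 -1.234e+02] [-0.7  0.4 -0.3] [ 24.  28. -32. 108.  19.  49. 130.] 0.012056109421890669
axis in tool (cm) -4.896117566659412 4.188219675142093
```

View pics/s.png

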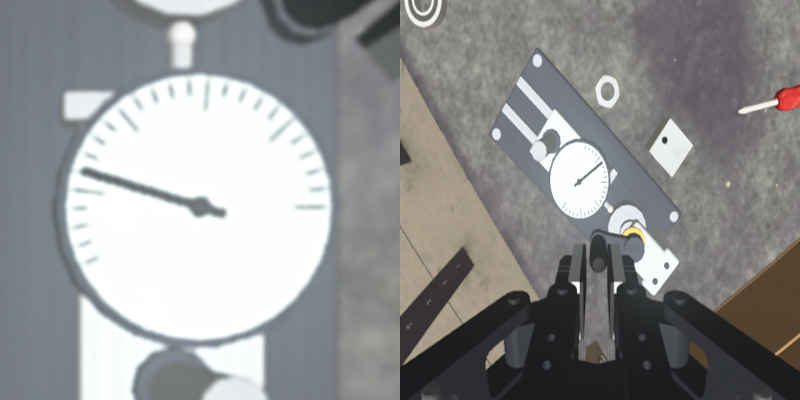

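View pics/s2.png

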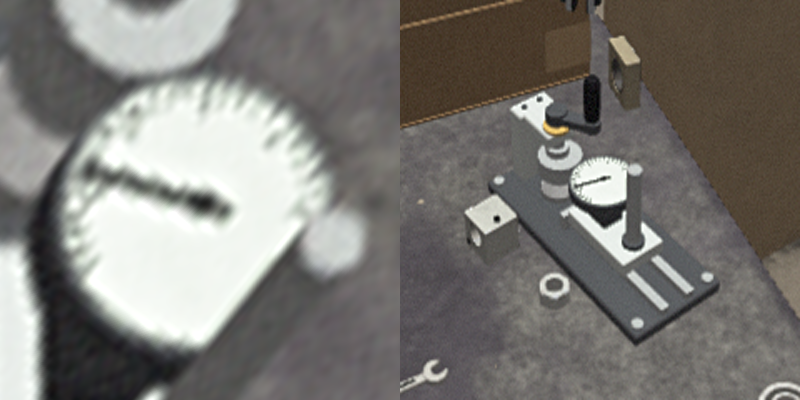

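```bash
python3 -c "
from cell import order
print(order.hand_in())"
```

```text
the job is handed in; nothing more can be done
None
```

I pushed the carriage home by its post, turned the crank about 155° counterclockwise to the collar's high spot, backed the gripper off and handed the job in at about 15.7 s.

- **Carriage:** I used the slightly open fingers as a notch, without gripping. At the stop the wrist force rose to about 17 N while the post stopped moving. In the last pictures the carriage stands where I left it.
- **High spot:** The needle read 2.84 rad from the wrist camera. It stayed at 2.84 after a further nudge of about 6°, so the spindle is at the top of the cosine. With the gripper clear it read 2.83, against a stated maximum of 2.85.
- **Crank force:** The wrist force was 3 to 6 N at the end of each crank move.
- **Surroundings:** The block and nut look unmoved in the pictures. I did not measure the clamp or bearing, but nothing was pushed near them. The gripper is raised clear, with a wrist force of about zero.
- **Checks that failed or disagreed:** My automatic needle reading did not work on the coarser side-camera pictures, so I read those by eye (about 2.86 rad). Before the crank move, the top and side cameras disagreed on which way the collar was offset. I settled that by watching the needle rise on the first push.

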